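# Charge the glaze mill and set its speed

### The arm

A 7-joint arm with a two-finger parallel gripper is mounted at the origin on the work surface. World frame = base frame: x ahead of the robot, y to its left, z up, the work surface at z = 0. Lengths are in m, angles in rad, forces in N, time in s.
With the tool pointing down it reaches from about 0.4 to 0.875 m from the base axis. Payload 6.5 kg.
Tool frame: the origin (TCP) lies on the centre line of the jaws, within the pads' length; the fingertips stand 17 mm ahead of it and the grasp point (between the pads) lies 2 mm behind it; z points along the fingers, y is the line along which they close (so a half turn about z gives the same grasp; the last joint's range is limited). The gripper opens to 85 mm and grips with 20 to 120 N. Pads are 22 mm wide; open, the fingers measure 114 mm over their backs; the gripper's body (76 mm by 85 mm) begins 54 mm behind the grasp point. The pads swing forward as they close: fully open they stand 13 mm farther back than shut.
Start: joints at [1.155, 0.536, -0.004, 1.538, 0.003, 1.067, -0.071], TCP at [0.223, -0.611, 0.248] pointing down, gripper open.
Joint ranges: [-2.7, 2.7], [-0.37, 2.16], [-1.27, 1.26], [0.24, 2.4], [-1.31, 4.45], [0.19, 1.91], [-2.76, 2.76]. Speed limits (rad/s): [2.39, 2.39, 3.14, 3.14, 3.14, 3.14, 3.14].

### API

Orientations are given as a unit quaternion [x, y, z, w].
In Python, from station import robot gives the robot as it stands.
- The arm moves only by the tool move_arm, never from a script. Its argument "commands" is a list that holds one entry, the list of rows, each a list of 6 numbers: the shift along the tool's x, y, z in units of 30 mm (1.0 is 30 mm), then the turn, a rotation vector about the tool's x, y, z in units of 0.12 rad (1.0 is 0.12 rad). In form: [[[tx, ty, tz, rx, ry, rz], ...]]. A call has exactly 5 rows; each row shifts and turns the commanded pose from where the row before left it, along the tool's axes as they then stand; what a row does not reach is not made up. A row lasts 1/12 s, in which the tool goes at most 41.7 mm and 7.16 degrees, less where a joint would pass 70% of its speed; a pose out of reach is approached as far as the arm can. A call with a number of a shift or a turn outside -1 to 1 is refused whole. A call with a gripper value outside its range is refused whole. "gripper" is the closure, from 0 (fully open) to 1 (shut), set as the call begins (left out, the last holds). The fingers move at their own pace and stop on an object; the grip force is fixed at half the most. Time passes only in rows, so rows that do not move let the fingers close, or fill a call up. It gives the time, the measured TCP pose, the force, the opening and the grip force at its end, in the units of the state.
- robot.get_obs(): the state, without advancing time (a new reading comes with each control period).
- robot.snapshot(name): name is "side" or "top" or "wrist"; returns a dict with "pixels" (420x560x3 uint8, red, green, blue), "z_map" (420x560 float32, m along the optical axis (not along the pixel's ray), 0 where there is no reading), "intrinsics" (3x3 intrinsics, pixels), "k1" (the pictures are not rectified: a ray, as slopes to the right and down, at radius r is drawn at 1 + k1 r^2 times it, then the intrinsics apply), "R" (3x3) and "t" (3): a world point X has camera coordinates R X + t. Camera axes: x right, y down, z forward; pixel columns grow to the right and rows downward; lengths in m; the calibration is good to about 2 mm. A picture is of the moment at which its call begins.
- robot.hand_in(): hands the job in; it is judged then, once.
The state is a dict: "time": time; "joints": joint angles; "joint_velocities": joint speeds; "joint_torque": joint torques, N m; "ee_pos": TCP position; "eef_rot": TCP orientation; "force": force on the tool from outside, world axes, zero at the start; "torque": the same for the moment, N m; "gripper_width": opening from 0.0 (shut) to 1.0 (fully open); "grasp_force": force on a finger pad.
Only numpy, scipy, OpenCV 4.12 (cv2) and the standard library are available. Lean on these libraries where they do the work, as an engineer would, in place of code of your own. Each camera call takes 0.05 s, during which the arm holds its last target. There are 200 camera calls.

### The job

Charge the glaze mill: with the scoop, take all three milling balls out of the tray and tip them into the mill's open jar, never touching the balls with the gripper. Then lay the scoop down flat and right way up, on the bench or in the empty tray, and let go of it. Only after that turn the speed dial clockwise until its white pointer line stands at the tip of the steel wedge marker, and leave everything else on the bench where it is.

Things in the scene. Friction and masses are not known exactly. Their poses are not given: they have to be found in the camera images.
- mill: Grey low mill housing, 280 (x) x 150 (y) x 50 mm high, fixed to the bench; origin at the centre of its underside on the bench, z up. At its -x end is the black speed dial (axis at x -78 mm), at its +x end a white open ceramic jar (axis at x +68 mm). Mill and tray may be on either side of the bench.
- jar_floor (a point): Centre of the inner floor of the mill's jar, 56 mm above the bench; the jar is 128 mm outside diameter, 118 mm inside, walls 5 mm, inner depth 54 mm; two steel clamps beside it (y +-68 mm) are 34 mm high.
- jar_rim (a point): Centre of the jar's mouth, 110 mm above the bench.
- dial_axis (a point): Point on the dial's vertical axis on the housing top, 50 mm above the bench. Dial: black disc of 38 mm radius, up to 8 mm above the housing top, with a black grip bar 62 mm long and 16 mm thick on it, from 7 to 40 mm above the housing top, centred on the axis; grip the bar across its thickness. A flat plate with tick marks, 64 mm radius, surrounds it.
- dial (a joint): Turn of the dial in rad, 0 to 4.71 between stops, growing clockwise seen from above; starts between 0.1 and 0.8 and stays where it is left (friction torque 0.06 N m). At 0 the pointer points 135 degrees anticlockwise (from above) from the mill's +x axis.
- dial_pointer (a point): End of the dial's white pointer line, 44 mm from the dial's axis, along the grip bar, on its one end marked with a white line; turns with the dial.
- marker_tip (a point): Where dial_pointer must come: the point 44 mm from the dial's axis right in front of the tip of the small dark steel wedge (22 mm long, 6 mm high, fixed on the housing beside the dial, pointing at the dial's axis). It lies 1.0 to 2.9 rad clockwise of the pointer's start.
- tray: Grey plastic tray, fixed, 255 (x) x 106 mm (y); origin under its centre, z up. Inside: flat floor 4 mm above the bench, x -125 to +85, y -48 to +48 mm; near wall (x -127) 24 mm high; side walls 40 mm high, all 5 mm thick; at x +85 mm the far end rises as a 45 degree chute to 40 mm high. At the start the ball centres are at x -5 to +70 mm.
- scoop: Loose aluminium scoop, 0.2 kg, 166 mm long, lying right way up; origin under the centre of its pan, x towards the open lip. Pan x -40 to +45 mm, 84 mm wide, floor 2 mm thick; back wall and side walls (side walls up to x +12, tapering to +24) 34 mm high, 2.5 mm thick. Wooden grip: bar along x from -120 to -46 mm, 20 mm wide (y), 26 mm high, centre 60 mm above the underside.
- scoop_grip (a point): Where to grip the scoop: in the middle of the wooden grip's section, 70 mm behind the origin and 60 mm above the underside; grip across y, from above, firmly (50 to 60 N).
- scoop_lip (a point): Middle of the scoop's front lip, on the pan floor's upper face, 45 mm ahead of the origin.
- ball1_center (a point): Centre of a white porcelain milling ball, 36 mm in diameter, 55 g; it rolls freely.
- ball2_center (a point): Centre of a white porcelain milling ball, 36 mm in diameter, 55 g; it rolls freely.
- ball3_center (a point): Centre of a white porcelain milling ball, 36 mm in diameter, 55 g; it rolls freely.
- ball1: The same ball (ball1); its origin turns as it rolls, use point ball1_center.
- ball2: The same ball (ball2); its origin turns as it rolls, use point ball2_center.
- ball3: The same ball (ball3); its origin turns as it rolls, use point ball3_center.
- glaze_jar: Bystander: closed jar, 72 mm diameter, 85 mm high; origin under its centre.
- mug: Bystander: white mug, 80 mm diameter, 85 mm high, handle at +y; origin under its centre.
- glaze_bottle: Bystander: white bottle, 62 mm diameter, 120 mm high; origin under its centre.
- brush: Bystander: flat brush lying along its x axis; origin under its middle, under 40 mm high.
- saucer: Bystander: white saucer, 120 mm diameter, 22 mm high; origin under its centre.
- tile_pack: Bystander: terracotta block of tiles, 100 x 100 x 45 mm; origin under its centre.
- puck: Bystander: plaster disc, 80 mm diameter, 50 mm high; origin under its centre.

How it is judged:
By the outcome, as a careful person would: the job done as asked, in the order asked, and still so for the second after the job is handed in, with the robot touching nothing.
It also fails if it takes over 72 s, if anything falls off the work surface, if the arm or the gripper's body presses on something with over 40 N, if the wrist force passes 120 N, or if a joint passes its speed limit or range.

## Working session

There is one attempt and no reset: what is moved stays moved. The work goes in short steps, Python scripts to look and compute and a tool call to move; the robot and the scene stay as the last step left them, time stands still between calls to the robot, and variables do not carry over. Pictures are saved under pics/ and viewed, at most 10 in all, crops included, and the job is handed in when it is done.

Besides the shell and the picture viewer there is one more tool, called after ">>>" as a command line: name --argument value ..., lists and objects as JSON in quotes. move_arm: Moves the arm, as the interface text tells. Its arguments: {"type":"object","properties":{"commands":{"type":"array"},"gripper":{"type":"number"}},"required":["commands"]}

```bash
ls; mkdir -p pics; cat > h.py <<'E'
import numpy as np, cv2
from station import robot
def snap(n):
    s=robot.snapshot(n); return s
def cloud(s):
    K=s["intrinsics"];h,w=s["z_map"].shape
    u,v=np.meshgrid(np.arange(w),np.arange(h))
    d=np.array([s["k1"],0,0,0,0],float)
    p=cv2.undistortPoints(np.stack([u,v],-1).reshape(-1,1,2).astype(np.float32),K,d).reshape(h,w,2)
    z=s["z_map"]; C=np.dstack([p*z[...,None],z])
    W=(C-s["t"])@s["R"]; W[z==0]=np.nan
    return W
def ray(s,u,v,zp):
    p=cv2.undistortPoints(np.array([[[u,v]]],np.float32),s["intrinsics"],np.array([s["k1"],0,0,0,0],float))[0,0]
    R=s["R"];o=-R.T@s["t"];d=R.T@np.array([p[0],p[1],1]);return o+d*(zp-o[2])/d[2]
E
python3 - <<'E'
from h import *
print(robot.get_obs())
for n in("top","side"):
    s=snap(n);cv2.imwrite(f"pics/{n}0.png",s["pixels"][...,::-1]);np.savez(f"{n}0.npz",**s);print(n,-s["R"].T@s["t"],s["R"].round(3),s["k1"],s["intrinsics"])
E
```

```text
pics
{'time': 0.0, 'joints': array([ 1.15480201,  0.53720063, -0.00442006,  1.53886301,  0.00257595,
        1.0672989 , -0.0712079 ]), 'joint_velocities': array([ 5.74961225e-04,  3.43709990e-04, -2.69814698e-04,  7.81962245e-05,
       -1.70064345e-03,  9.67741937e-04,  2.50283684e-03]), 'joint_torque': array([ 3.70851412e-04, -5.83417797e+01,  1.04851864e+00, -2.59102589e+01,
        1.22498826e-02,  9.56156873e-03, -3.66498580e-05]), 'ee_pos': array([ 0.22253222, -0.61007994,  0.24739485]), 'eef_rot': array([ 9.84740885e-01,  1.74024743e-01, -2.11133029e-04, -8.56456106e-04]), 'force': array([-0.77580145,  0.00742773, -0.18202579]), 'torque': array([ 0.02970191,  0.05366086, -0.0216462 ]), 'grasp_force': 0.0, 'gripper_width': 0.9996072977171556}
top [ 0.42851014 -0.00600376  1.3177888 ] [[-0.019 -1.    -0.011]
 [-0.997  0.019 -0.069]
 [ 0.069  0.01  -0.998]] -0.08676418511662534 [[430.32319603   0.         276.75754841]
 [  0.         430.32319603 208.53855212]
 [  0.           0.           1.        ]]
side [0.43506331 1.00775577 0.70920895] [[-0.996 -0.088  0.006]
 [-0.051  0.52  -0.852]
 [ 0.072 -0.849 -0.523]] -0.0018197672020422017 [[477.71478919   0.         279.69980752]
 [  0.         477.71478919 204.48910423]
 [  0.           0.           1.        ]]
```

View pics/top0.png

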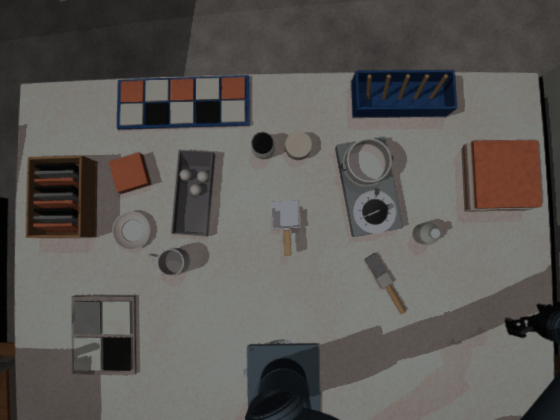

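View pics/side0.png

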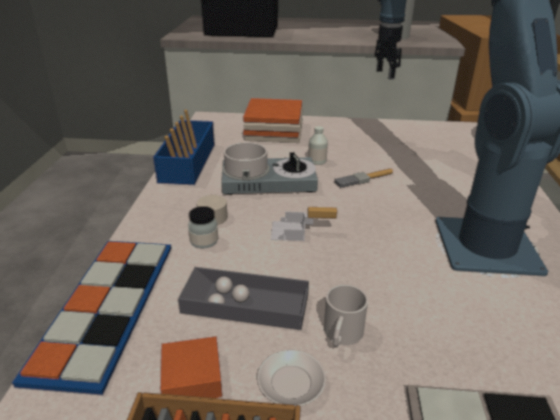

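The top view shows the tray at (193,192) with the balls near (194,180), the scoop at (287,225) and the mill at (370,185), with its dial at (375,210) and jar at (368,162). The side view agrees with this. Next I measure them.

```bash
cat > m.py <<'E'
from h import *
s=dict(np.load("top0.npz"));W=cloud(s);px=s["pixels"].astype(int);H,S,V=cv2.split(cv2.cvtColor(s["pixels"],cv2.COLOR_RGB2HSV))
def roi(u0,u1,v0,v1):
    m=np.zeros(V.shape,bool);m[v0:v1,u0:u1]=1;return m
def rect(m,n):
    P=W[m][:,:2].astype(np.float32);print(n,len(P),cv2.minAreaRect(P*1000),"med z",np.nanmedian(W[m][:,2]))
print("bench z",[np.nanmedian(W[roi(*r)][:,2]).round(4) for r in((220,260,180,220),(300,330,180,230),(60,110,250,290))])
r=roi(165,222,142,242)
rect(r&(W[...,2]>.012)&(W[...,2]<.046)&(V<140),"tray")
rect(r&(W[...,2]>.034)&(W[...,2]<.046)&(V<140),"tray rim")
# balls
m=(r&(V>120)&(W[...,2]>.012)&(W[...,2]<.06)&(S<60)).astype(np.uint8)
n,l,st,c=cv2.connectedComponentsWithStats(m)
for i in range(1,n):
    if st[i,4]>5:print("ballblob",st[i],c[i],ray(s,*c[i],.022))
g=(V[150:235,170:215])
circ=cv2.HoughCircles(cv2.resize(V[150:235,170:215],None,fx=4,fy=4,interpolation=cv2.INTER_CUBIC),cv2.HOUGH_GRADIENT,1,30,param1=80,param2=15,minRadius=16,maxRadius=32)
print(circ)
if circ is not None:
    for q in circ[0][:5]:u,v=(q[:2]+.5)/4-.5+[170,150];print("hough",u,v,ray(s,u,v,.022))
r=roi(260,315,190,262)
mh=r&(H>8)&(H<28)&(S>90)&(W[...,2]>.05);rect(mh,"handle")
rect(r&(W[...,2]>.01),"scoop all");rect(r&(W[...,2]>.01)&~mh&(V>110),"scoop notwood")
r=roi(330,412,130,245)
rect(r&(W[...,2]>.03),"mill all");rect(r&(W[...,2]>.045)&(W[...,2]<.056),"mill top")
rm=r&(W[...,2]>.1);P=W[rm][:,:2].astype(np.float32);print("rim",cv2.minEnclosingCircle(P),P.min(0),P.max(0))
rm=r&(W[...,2]>.07)&(W[...,2]<.098)&(np.arange(420)[:,None]>195);rect(rm,"bar")
E
python3 m.py
python3 - <<'E'
import cv2
i=cv2.imread('pics/top0.png')
a=cv2.resize(i[125:245,330:410],None,fx=5,fy=5,interpolation=cv2.INTER_CUBIC)
b=cv2.resize(i[145:265,165:220],None,fx=5,fy=5,interpolation=cv2.INTER_CUBIC)
cv2.imwrite('pics/c1.png',cv2.hconcat([a,b]))
E
```

```text
bench z [np.float64(-0.0004), np.float64(-0.0002), np.float64(-0.0011)]
tray 1311 ((572.410888671875, 261.61126708984375), (106.35008239746094, 256.6770324707031), 84.82815551757812) med z 0.03255734789675416
tray rim 584 ((572.864013671875, 261.57025146484375), (106.35008239746094, 255.76708984375), 84.82815551757812) med z 0.038361958145791186
ballblob [181 172   5   6  25] [183.08 174.44] [0.62862498 0.29150232 0.022     ]
ballblob [199 174   5   5  23] [200.82608696 176.        ] [0.62256564 0.23682812 0.022     ]
ballblob [191 187   6   6  26] [193.5        189.30769231] [0.58219974 0.25948778 0.022     ]
[[[ 61.5  99.5  22.9]
  [128.5 106.5  19.3]
  [ 98.5 157.5  18. ]]]
hough 185.0 174.5 [0.62830201 0.28557072 0.022     ]
hough 201.75 176.25 [0.62173244 0.23399234 0.022     ]
hough 194.25 189.0 [0.58309321 0.25718073 0.022     ]
handle 120 ((416.3249816894531, -19.779556274414062), (14.49756145477295, 66.5276870727539), 88.9288558959961) med z 0.07266334397850295
scoop all 254 ((450.9264831542969, -17.869979858398438), (141.7003631591797, 83.85154724121094), 0.7265291213989258) med z 0.07109856721381372
scoop notwood 83 ((450.92437744140625, -17.703227996826172), (141.7003631591797, 83.5180435180664), 0.7265291213989258) med z 0.03597259291338242
mill all 4762 ((578.770263671875, -267.8490295410156), (281.9676208496094, 153.74212646484375), 8.39682388305664) med z 0.0534462575141189
mill top 2949 ((578.9271240234375, -268.0422668457031), (282.1663513183594, 149.88552856445312), 8.749099731445312) med z 0.0511310434979732
rim ((0.64670729637146, -0.25893494486808777), 0.06487153470516205) [ 0.58333987 -0.31996763] [ 0.71111417 -0.19512457]
bar 130 ((502.64776611328125, -281.92645263671875), (16.095657348632812, 64.39495086669922), 21.829877853393555) med z 0.08925545514454154
```

View pics/c1.png

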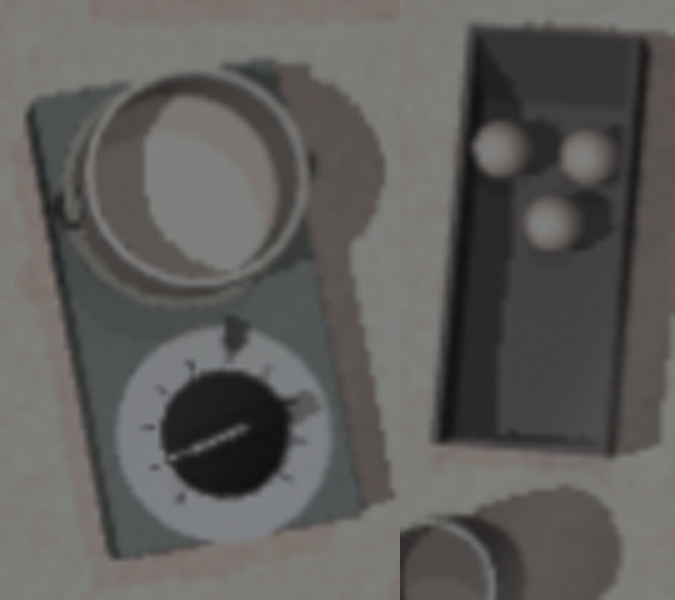

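The mill is at yaw about 8.7°. The pointer is at about 111.8° in the world and the wedge at about -5°, so roughly 2.03 rad clockwise, which is within the stated range. The tray is at (0.572, 0.262) with yaw -5.2°, and the balls sit near the chute end. The scoop grip is at about (0.429, -0.019). I'll start moving now.

>>> move_arm --commands '[[[0,0,0,0,0,0.585],[0,0,0,0,0,0.585],[0,0,0,0,0,0.585],[0,0,0,0,0,0.585],[0,0,0,0,0,0.585]]]' --gripper 0

```text
time: 0.52
ee_pos: [0.2226, -0.6103, 0.2477]
eef_rot: [1.0, -0.002, -0.0, -0.001]
force: [-0.9, 0.1, 0.7]
gripper_width: 1.0
grasp_force: 0.0
```

>>> move_arm --commands '[[[0.344,-0.985,0,0,0,0],[0.344,-0.985,0,0,0,0],[0.344,-0.985,0,0,0,0],[0.344,-0.985,0,0,0,0],[0.344,-0.985,0,0,0,0]]]'

```text
time: 0.93
ee_pos: [0.2747, -0.4612, 0.2479]
eef_rot: [1.0, -0.001, -0.0, -0.0]
force: [-0.0, 0.7, 0.8]
gripper_width: 0.999
grasp_force: 0.0
```

>>> move_arm --commands '[[[0.344,-0.985,0,0,0,0],[0.344,-0.985,0,0,0,0],[0.344,-0.985,0,0,0,0],[0.344,-0.985,0,0,0,0],[0.344,-0.985,0,0,0,0]]]'

```text
time: 1.35
ee_pos: [0.3263, -0.3136, 0.2481]
eef_rot: [1.0, -0.001, -0.0, -0.0]
force: [0.1, -0.0, 0.1]
gripper_width: 0.999
grasp_force: 0.0
```

>>> move_arm --commands '[[[0.344,-0.985,0,0,0,0],[0.344,-0.985,0,0,0,0],[0.344,-0.985,0,0,0,0],[0.344,-0.985,0,0,0,0],[0.344,-0.985,0,0,0,0]]]'

```text
time: 1.77
ee_pos: [0.378, -0.1661, 0.2482]
eef_rot: [1.0, -0.001, -0.0, 0.0]
force: [0.5, 0.1, -1.1]
gripper_width: 0.998
grasp_force: 0.0
```

>>> move_arm --commands '[[[0.344,-0.985,0.2,0,0,0],[0.344,-0.985,0.2,0,0,0],[0.344,-0.985,0.2,0,0,0],[0.344,-0.985,0.2,0,0,0],[0.344,-0.985,0.2,0,0,0]]]'

```text
time: 2.18
ee_pos: [0.4299, -0.0184, 0.2179]
eef_rot: [1.0, -0.001, -0.0, 0.0]
force: [0.6, -1.2, -0.2]
gripper_width: 0.994
grasp_force: 0.0
```

```bash
python3 - <<'E'
from h import *
s=snap("wrist");W=cloud(s);cv2.imwrite("pics/w1.png",s["pixels"][...,::-1])
H,S,V=cv2.split(cv2.cvtColor(s["pixels"],cv2.COLOR_RGB2HSV))
m=(H>8)&(H<28)&(S>90)&(W[...,2]>.066)&(W[...,2]<.08)
print(m.sum(),np.nanmedian(W[m],0),cv2.minAreaRect(W[m][:,:2].astype(np.float32)*1000))
m=(W[...,2]>.028)&(W[...,2]<.038)&(abs(W[...,0]-.49)<.08)&(abs(W[...,1]+.02)<.07)
print(m.sum(),cv2.minAreaRect(W[m][:,:2].astype(np.float32)*1000))
print(robot.get_obs()["joints"].round(3))
E
```

```text
1283 [ 0.41941632 -0.01858281  0.07315201] ((469.75323486328125, -136.0634307861328), (71.77758026123047, 300.1890869140625), 24.66108512878418)
535 ((483.9182434082031, -16.568222045898438), (52.79799270629883, 83.8228759765625), 2.327849864959717)
[ 0.204  0.226 -0.313  2.103  0.09   0.823 -1.728]
```

View pics/w1.png

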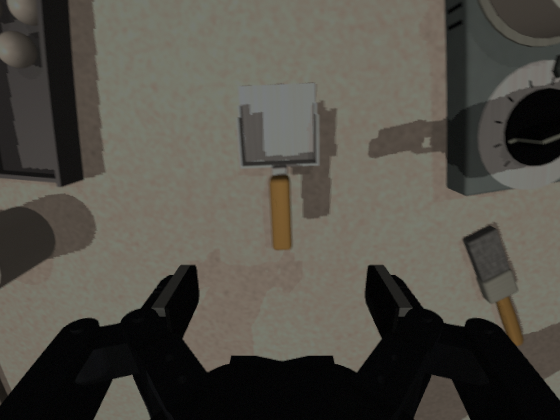

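The wrist view shows the scoop clear between the fingers, handle at (281,213), yawed about +2°. I'll descend and grasp.

>>> move_arm --commands '[[[-0.02,0,0.6,0,0,-0.07],[-0.02,0,0.6,0,0,-0.07],[-0.02,0,0.6,0,0,-0.07],[-0.02,0,0.6,0,0,-0.07],[0,0,0.6,0,0,0]]]'

```text
time: 2.65
ee_pos: [0.4271, -0.0201, 0.1274]
eef_rot: [1.0, 0.016, -0.0, 0.0]
force: [-0.3, 0.4, 0.0]
gripper_width: 1.0
grasp_force: 0.0
```

>>> move_arm --commands '[[[0,0,0.6,0,0,0],[0,0,0.6,0,0,0],[0,0,0.6,0,0,0],[0,0,0.53,0,0,0],[0,0,0,0,0,0]]]'

```text
time: 3.07
ee_pos: [0.4254, -0.02, 0.0561]
eef_rot: [1.0, 0.016, -0.002, -0.0]
force: [-0.3, -0.4, -0.2]
gripper_width: 1.003
grasp_force: 0.0
```

>>> move_arm --commands '[[[0,0,0,0,0,0],[0,0,0,0,0,0],[0,0,0,0,0,0],[0,0,0,0,0,0],[0,0,0,0,0,0]]]' --gripper 1

```text
time: 3.48
ee_pos: [0.428, -0.02, 0.0591]
eef_rot: [1.0, 0.016, 0.001, 0.0]
force: [-0.3, -0.9, 0.0]
gripper_width: 0.294
grasp_force: 0.0
```

>>> move_arm --commands '[[[0,0,0,0,0,0],[0,0,0,0,0,0],[0,0,0,0,0,0],[0,0,0,0,0,0],[0,0,0,0,0,0]]]'

```text
time: 3.9
ee_pos: [0.428, -0.0198, 0.059]
eef_rot: [1.0, 0.016, 0.001, 0.0]
force: [-0.7, 0.8, 6.6]
gripper_width: 0.231
grasp_force: 61.1
```

```bash
cat >> m.py <<'E'
print("----")
r=roi(140,200,235,290)&(W[...,2]>.078)&(W[...,2]<.095)
P=W[r][:,:2].astype(np.float32);print("mug rim",len(P),cv2.minEnclosingCircle(P),P.min(0),P.max(0))
r=roi(140,200,235,290)&(W[...,2]>.03)&(W[...,2]<.095)
P=W[r][:,:2];print(P.min(0),P.max(0))
C=np.array([.5724,.2616]);a=np.deg2rad(-5.2);R=np.array([[np.cos(a),np.sin(a)],[-np.sin(a),np.cos(a)]])
for p in((.3837,.279),):print(p)
E
python3 m.py | sed -n '/----/,$p'
```

```text
----
mug rim 134 ((0.36529216170310974, 0.3160155415534973), 0.040780261158943176) [0.32554877 0.27545038] [0.40352705 0.35533962]
[0.32554876 0.27506894] [0.40535846 0.39028579]
(0.3837, 0.279)
```

>>> move_arm --commands '[[[0,0,-0.6,0,0,0],[0,0,-0.6,0,0,0],[0,0,-0.6,0,0,0],[0,0,-0.6,0,0,0],[0,0,-0.6,0,0,0]]]'

```text
time: 4.32
ee_pos: [0.4269, -0.0199, 0.1492]
eef_rot: [1.0, 0.016, -0.0, 0.0]
force: [-0.4, 0.0, -1.6]
gripper_width: 0.224
grasp_force: 59.9
```

>>> move_arm --commands '[[[0,0,-0.6,0,0,0.34],[0,0,-0.6,0,0,0.34],[0,0,-0.6,0,0,0.34],[0.055,-0.98,0,0,0,0],[0.055,-0.98,0,0,0,0]]]'

```text
time: 4.73
ee_pos: [0.4365, 0.0375, 0.2035]
eef_rot: [0.999, -0.047, 0.001, 0.0]
force: [0.5, -0.1, -2.4]
gripper_width: 0.226
grasp_force: 59.9
```

>>> move_arm --commands '[[[0.055,-0.98,0,0,0,0],[0.055,-0.98,0,0,0,0],[0.055,-0.98,0,0,0,0],[0.055,-0.98,0,0,0,0],[0.055,-0.98,0,0,0,0]]]'

```text
time: 5.15
ee_pos: [0.457, 0.1851, 0.2023]
eef_rot: [0.999, -0.045, -0.0, 0.0]
force: [0.9, -1.0, -2.0]
gripper_width: 0.225
grasp_force: 60.0
```

>>> move_arm --commands '[[[0.055,-0.98,0,0,0,0],[0.055,-0.98,0,0,0,0],[0.055,-0.98,0,0,0,0],[0,0,0,0,-0.97,0],[0,0,0,0,-0.97,0]]]'

```text
time: 5.57
ee_pos: [0.468, 0.2753, 0.2036]
eef_rot: [0.992, -0.041, -0.118, -0.006]
force: [0.3, -1.6, -2.2]
gripper_width: 0.228
grasp_force: 60.0
```

>>> move_arm --commands '[[[0,0,0,0,-0.97,0],[0,0,0,0,0,0],[0,0,0,0,0,0],[0,0,0,0,0,0],[0,0,0,0,0,0]]]'

```text
time: 5.98
ee_pos: [0.4691, 0.272, 0.203]
eef_rot: [0.984, -0.043, -0.173, -0.008]
force: [-0.8, 0.1, -2.0]
gripper_width: 0.226
grasp_force: 60.0
```

```bash
cat > look.py <<'E'
from h import *
import sys
o=robot.get_obs();print(o["ee_pos"].round(4),o["eef_rot"].round(3),o["joints"].round(2))
s=snap("wrist");W=cloud(s);cv2.imwrite(f"pics/{sys.argv[1]}.png",s["pixels"][...,::-1]);np.savez(f"{sys.argv[1]}.npz",**s)
s2=snap("top");np.savez(f"{sys.argv[1]}t.npz",**s2)
cv2.imwrite(f"pics/{sys.argv[1]}t.png",cv2.resize(s2["pixels"][135:275,140:330,::-1],None,fx=4,fy=4,interpolation=cv2.INTER_CUBIC))
E
python3 look.py w2
```

```text
[0.4691 0.272  0.203 ] [ 0.984 -0.043 -0.173 -0.008] [-0.2   0.62 -0.42  1.62  0.03  1.23 -2.26]
```

View pics/w2.png

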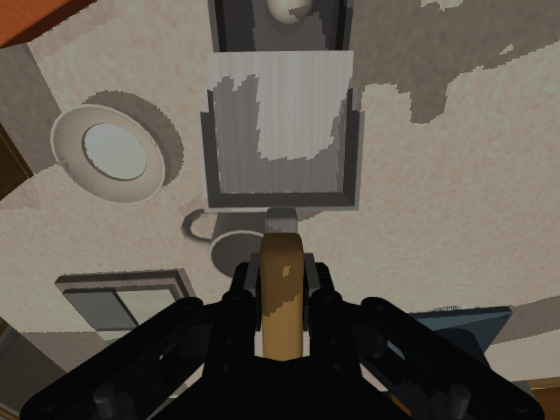

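The wrist view shows the scoop held square in front of the tray, with its lip along row 51 from (208,52) to (353,51), lined up with the tray walls. I'll check the alignment numerically.

```bash
cat > t.py <<'E'
from h import *
C=np.array([.5724,.2616]);a=np.deg2rad(-5.2);M=np.array([[np.cos(a),np.sin(a)],[-np.sin(a),np.cos(a)]])
def T(P):Q=P.copy();Q[...,:2]=(P[...,:2]-C)@M.T;return Q
E
python3 - <<'E'
from t import *
s=dict(np.load("w2.npz"));W=T(cloud(s))
for (u,v) in((209,53),(352,53),(280,53),(280,58),(240,53)):print((W[v,u]*1000).round(1))
V=s["pixels"].max(2)
m=(W[...,2]>.034)&(W[...,2]<.045)&(abs(W[...,1])<.07)&(abs(W[...,0])<.13)
for x0 in np.arange(-.02,.1,.02):
    q=W[m&(abs(W[...,0]-x0)<.01)];L=q[q[:,1]>0,1];Rr=q[q[:,1]<0,1]
    print(x0,[(len(k),np.percentile(k,[5,50,95]).round(4)) for k in(L,Rr) if len(k)])
# top view rims
s=dict(np.load("top0.npz"));W=T(cloud(s));m=(W[...,2]>.030)&(W[...,2]<.046)&(abs(W[...,1])<.07)
for x0 in np.arange(-.12,.13,.04):
    q=W[m&(abs(W[...,0]-x0)<.02)];L=q[q[:,1]>.03,1];Rr=q[q[:,1]<-.03,1]
    print("top",x0.round(2),np.median(L).round(4),np.median(Rr).round(4))
E
```

```text
[-15.7  41.9 110.7]
[-15.5 -39.3 111.2]
[-16.2   1.6 108.8]
[-18.7   1.6 109.8]
[-16.   24.4 109.9]
-0.02 [(175, array([0.0492, 0.0515, 0.0541])), (170, array([-0.0514, -0.0486, -0.0465]))]
0.0 [(377, array([0.0011, 0.0499, 0.054 ])), (620, array([-0.0506, -0.0136, -0.0012]))]
0.02 []
0.039999999999999994 []
0.06 []
0.08 []
top -0.12 0.0486 -0.0499
top -0.08 0.0484 -0.0509
top -0.04 0.0486 -0.0497
top 0.0 0.0484 -0.0502
top 0.04 0.0472 -0.0475
top 0.08 0.048 -0.0495
top 0.12 0.0446 -0.0447
```

>>> move_arm --commands '[[[0.233,0,0.639,0,0,0],[0.233,0,0.639,0,0,0],[0.233,0,0.639,0,0,0],[0.233,0,0.639,0,0,0],[0.22,0,0.6,0,0,0]]]'

```text
time: 6.5
ee_pos: [0.47, 0.2717, 0.1013]
eef_rot: [0.984, -0.044, -0.173, -0.008]
force: [0.1, -0.3, -2.3]
gripper_width: 0.225
grasp_force: 60.1
```

>>> move_arm --commands '[[[0,0,0,0,0,0],[0,0,0,0,0,0],[0,0,0,0,0,0],[0,0,0,0,0,0],[0,0,0,0,0,0]]]'

```text
time: 6.92
ee_pos: [0.471, 0.2717, 0.1028]
eef_rot: [0.984, -0.044, -0.173, -0.008]
force: [0.8, 0.8, -2.0]
gripper_width: 0.223
grasp_force: 60.0
```

```bash
python3 - <<'E'
from t import *
o=robot.get_obs();print(T(o["ee_pos"]).round(4),o["eef_rot"].round(3),o["force"],o["joints"].round(2))
s=snap("top");np.savez("t3.npz",**s);W=cloud(s);V=s["pixels"].max(2)
g=cv2.resize(V[150:235,170:215],None,fx=4,fy=4,interpolation=cv2.INTER_CUBIC)
c=cv2.HoughCircles(g,cv2.HOUGH_GRADIENT,1,30,param1=80,param2=15,minRadius=16,maxRadius=26)
for q in c[0][:6]:u,v=(q[:2]+.5)/4-.5+[170,150];print(u,v,T(ray(s,u,v,.022)).round(3))
E
```

```text
[-0.1019  0.0009  0.1028] [ 0.984 -0.044 -0.173 -0.008] [ 0.84163537  0.83891261 -1.95292773] [-0.22  0.75 -0.4   1.66  0.07  1.05 -2.26]
201.25 175.75 [ 0.053 -0.021  0.022]
```

>>> move_arm --commands '[[[0.06,0,0.226,0,0.524,0],[0.048,0,0.23,0,0.524,0],[0.033,0,0.234,0,0.524,0],[0.018,0,0.237,0,0.524,0],[0.003,0,0.239,0,0.524,0]]]'

```text
time: 7.38
ee_pos: [0.4676, 0.2719, 0.0669]
eef_rot: [0.999, -0.045, -0.016, -0.001]
force: [-0.0, -0.1, -1.4]
gripper_width: 0.22
grasp_force: 60.0
```

>>> move_arm --commands '[[[0.1,0,0,0,0,0],[0.1,0,0,0,0,0],[0.1,0,0,0,0,0],[0.1,0,0,0,0,0],[0.1,0,0,0,0,0]]]'

```text
time: 7.8
ee_pos: [0.4832, 0.2706, 0.0663]
eef_rot: [0.999, -0.045, -0.018, -0.001]
force: [-5.1, 1.1, 5.9]
gripper_width: 0.224
grasp_force: 61.0
```

```bash
cat > st.py <<'E'
from t import *
import sys
o=robot.get_obs();q=o["eef_rot"]
from scipy.spatial.transform import Rotation as Ro
Rm=Ro.from_quat(q).as_matrix();al=np.rad2deg(np.arcsin(-Rm[2,0]));yaw=np.rad2deg(np.arctan2(Rm[1,0],Rm[0,0]))
lip=o["ee_pos"]+Rm@np.array([.115,0,.059]);org=o["ee_pos"]+Rm@np.array([.07,0,.059])
print("t",o["time"],"TCP",T(o["ee_pos"]).round(4),"world",o["ee_pos"].round(4),"alpha",al.round(2),"yaw",yaw.round(2),"roll",np.rad2deg(np.arcsin(Rm[2,1])).round(2),"lipT",T(lip).round(4),"lipW",lip.round(4),"F",o["force"].round(1),"j",o["joints"].round(2))
s=snap("top");n=sys.argv[1];np.savez(f"{n}.npz",**s)
u0,u1,v0,v1=map(int,sys.argv[2:6])
a=cv2.resize(s["pixels"][v0:v1,u0:u1,::-1],None,fx=5,fy=5,interpolation=cv2.INTER_CUBIC)
cv2.imwrite(f"pics/{n}.png",cv2.convertScaleAbs(a,alpha=1.5))
E
python3 st.py s4 165 220 145 245
```

```text
t 7.8 TCP [-0.0896  0.0008  0.0663] world [0.4832 0.2706 0.0663] alpha 2.01 yaw -5.2 roll -0.04 lipT [0.0232 0.0009 0.0033] lipW [0.5956 0.2604 0.0033] F [-5.1  1.1  5.9] j [-0.37  0.67 -0.28  1.87  0.25  0.67 -2.45]
```

>>> move_arm --commands '[[[0.15,0,-0.005,0,0,0],[0.15,0,-0.005,0,0,0],[0.15,0,-0.005,0,0,0],[0.15,0,-0.005,0,0,0],[0.15,0,-0.005,0,0,0]]]'

```text
time: 8.27
ee_pos: [0.504, 0.2688, 0.0661]
eef_rot: [0.999, -0.045, -0.019, -0.001]
force: [-8.2, -0.4, 9.1]
gripper_width: 0.223
grasp_force: 61.6
```

>>> move_arm --commands '[[[0.15,0,-0.005,0,0,0],[0.15,0,-0.005,0,0,0],[0.15,0,-0.005,0,0,0],[0.15,0,-0.005,0,0,0],[0.15,0,-0.005,0,0,0]]]'

```text
time: 8.68
ee_pos: [0.5265, 0.2668, 0.0662]
eef_rot: [0.999, -0.045, -0.019, -0.001]
force: [-8.1, 0.5, 10.2]
gripper_width: 0.228
grasp_force: 61.6
```

```bash
python3 st.py s5 165 220 145 245
```

```text
t 8.6833 TCP [-0.0462  0.001   0.0662] world [0.5265 0.2668 0.0662] alpha 2.14 yaw -5.15 roll -0.01 lipT [0.0665 0.0012 0.0029] lipW [0.6388 0.2567 0.0029] F [-8.1  0.5 10.2] j [-0.33  0.72 -0.28  1.77  0.24  0.72 -2.39]
```

View pics/s5.png

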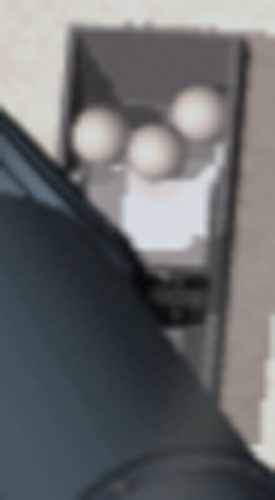

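The view shows all three balls against the chute, just ahead of the lip: (100,135), (153,150) and (198,112) in the crop. I'll push on to the chute foot.

>>> move_arm --commands '[[[0.12,0,-0.005,0,0,0],[0.12,0,-0.005,0,0,0],[0.12,0,-0.005,0,0,0],[0.12,0,-0.005,0,0,0],[0.06,0,0,0,0,0]]]'

```text
time: 9.15
ee_pos: [0.542, 0.2656, 0.0662]
eef_rot: [0.999, -0.045, -0.019, -0.001]
force: [-11.0, 0.4, 11.8]
gripper_width: 0.222
grasp_force: 61.8
```

```bash
python3 st.py s6 165 220 145 245
```

```text
t 9.15 TCP [-0.0306  0.0012  0.0662] world [0.542  0.2656 0.0662] alpha 2.21 yaw -5.13 roll -0.01 lipT [0.082  0.0014 0.0028] lipW [0.6542 0.2555 0.0028] F [-11.    0.4  11.8] j [-0.32  0.73 -0.28  1.73  0.24  0.75 -2.38]
```

View pics/s6.png

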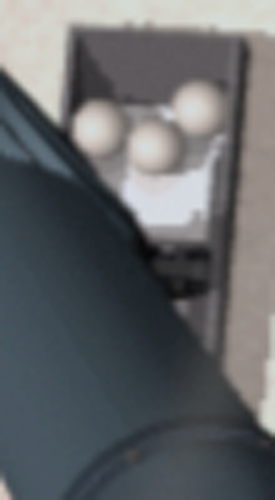

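```bash
python3 - <<'E'
from t import *
s=dict(np.load("s6.npz"));W=T(cloud(s))
for u,v in((204.6,166.4),(184.6,170.4),(195.6,174.2)):
    print(T(ray(s,u,v,.024)).round(4), W[int(round(v)),int(round(u))].round(4))
E
```

```text
[ 0.0822 -0.0295  0.024 ] [ 0.0807 -0.0341  0.0418]
[0.0657 0.0308 0.024 ] [0.0646 0.0257 0.0407]
[ 0.0564 -0.004   0.024 ] [ 0.0545 -0.0091  0.0426]
```

The ball tops are at 42 mm, so all three are already on the pan. I'll tip the lip up, then lift.

>>> move_arm --commands '[[[-0.06,0,0.083,0,0.494,0],[-0.08,0,0.078,0,0.494,0],[-0.093,0,0.072,0,0.494,0],[-0.098,0,0.067,0,0.494,0],[-0.101,0,0.061,0,0.494,0]]]'

```text
time: 9.62
ee_pos: [0.5319, 0.2651, 0.0537]
eef_rot: [0.99, -0.046, 0.131, 0.006]
force: [0.5, 0.7, -3.7]
gripper_width: 0.223
grasp_force: 59.7
```

>>> move_arm --commands '[[[0,0,0,0,0,0],[0,0,0,0,0,0],[0,0,0,0,0,0],[0,0,0,0,0,0],[0,0,0,0,0,0]]]'

```text
time: 10.03
ee_pos: [0.5324, 0.2649, 0.0535]
eef_rot: [0.99, -0.046, 0.13, 0.006]
force: [0.5, -0.4, -3.1]
gripper_width: 0.222
grasp_force: 59.5
```

```bash
python3 st.py s7 165 220 145 245; python3 look.py w7
```

```text
t 10.0333 TCP [-0.0401 -0.0003  0.0535] world [0.5324 0.2649 0.0535] alpha -14.95 yaw -5.31 roll -0.02 lipT [ 0.0862 -0.0005  0.0262] lipW [0.6582 0.2533 0.0262] F [ 0.5 -0.4 -3.1] j [-0.65  0.65  0.03  1.98  0.47  0.35 -2.72]
[0.5323 0.2649 0.0535] [ 0.99  -0.046  0.13   0.006] [-0.65  0.65  0.03  1.98  0.47  0.35 -2.72]
```

View pics/w7.png

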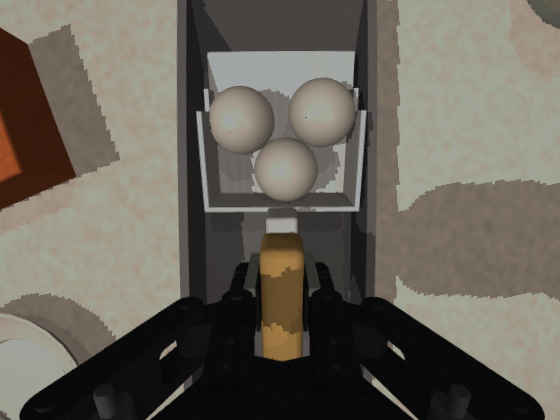

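All three balls sit well inside the pan, at (241,120), (322,112) and (286,170). Joint 7 is close to its limit, so I'll lift gently and reduce the tilt slightly.

>>> move_arm --commands '[[[0.067,0,-0.29,0,-0.1,0],[0.067,0,-0.29,0,-0.1,0],[0.067,0,-0.29,0,-0.1,0],[0.067,0,-0.29,0,0,0],[0.067,0,-0.29,0,0,0]]]'

```text
time: 10.6
ee_pos: [0.531, 0.2655, 0.0988]
eef_rot: [0.993, -0.045, 0.112, 0.005]
force: [-0.2, 0.5, -3.8]
gripper_width: 0.223
grasp_force: 59.4
```

```bash
python3 st.py s8 165 220 145 245
```

```text
t 10.6 TCP [-0.0416  0.0001  0.0988] world [0.531  0.2655 0.0988] alpha -12.92 yaw -5.22 roll 0.0 lipT [0.0837 0.     0.067 ] lipW [0.6557 0.2541 0.067 ] F [-0.2  0.5 -3.8] j [-0.57  0.57 -0.07  1.95  0.4   0.48 -2.62]
```

>>> move_arm --commands '[[[0.14,0,-0.6,0,0,0],[0.14,0,-0.6,0,0,0],[0.14,0,-0.6,0,0,0],[0.14,0,-0.6,0,0,0],[0.14,0,-0.6,0,0,0]]]'

```text
time: 11.07
ee_pos: [0.5306, 0.2657, 0.1913]
eef_rot: [0.993, -0.045, 0.112, 0.005]
force: [0.7, 0.0, -4.2]
gripper_width: 0.224
grasp_force: 59.5
```

>>> move_arm --commands '[[[0.036,0.3,0.008,0,0,0],[0.036,0.6,0.008,0,0,0],[0.036,0.85,0.008,0,0,0],[0.036,0.85,0.008,0,0,0],[0.036,0.85,0.008,0,0,0]]]'

```text
time: 11.48
ee_pos: [0.5262, 0.1602, 0.1894]
eef_rot: [0.993, -0.045, 0.112, 0.006]
force: [0.3, -0.4, -3.1]
gripper_width: 0.226
grasp_force: 59.5
```

>>> move_arm --commands '[[[0.036,0.85,0.008,0,0,0],[0.036,0.85,0.008,0,0,0],[0.036,0.85,0.008,0,0,0],[0.036,0.85,0.008,0,0,0],[0.036,0.85,0.008,0,0,0]]]'

```text
time: 11.9
ee_pos: [0.5199, 0.0327, 0.1895]
eef_rot: [0.993, -0.045, 0.112, 0.006]
force: [0.2, 0.3, -2.9]
gripper_width: 0.224
grasp_force: 59.5
```

>>> move_arm --commands '[[[0.036,0.85,0.008,0,0,0],[0.036,0.85,0.008,0,0,0],[0.036,0.85,0.008,0,0,0],[0.036,0.85,0.008,0,0,0],[0.036,0.85,0.008,0,0,0]]]'

```text
time: 12.32
ee_pos: [0.5137, -0.0946, 0.1896]
eef_rot: [0.993, -0.045, 0.111, 0.005]
force: [0.5, -0.1, -5.0]
gripper_width: 0.226
grasp_force: 59.5
```

>>> move_arm --commands '[[[0.036,0.85,0.008,0,0,0],[0.036,0.85,0.008,0,0,0],[0.036,0.85,0.008,0,0,0],[0.036,0.85,0.008,0,0,0],[0.036,0.85,0.008,0,0,0]]]'

```text
time: 12.73
ee_pos: [0.5076, -0.2218, 0.1895]
eef_rot: [0.993, -0.045, 0.111, 0.005]
force: [1.2, 0.0, -3.6]
gripper_width: 0.221
grasp_force: 59.5
```

>>> move_arm --commands '[[[0,0.5,0,0,0,0],[0,0.3,0,0,0,0],[0,0.05,0,0,0,0],[0,0,0,0,0,0],[0,0,0,0,0,0]]]'

```text
time: 13.15
ee_pos: [0.507, -0.2439, 0.1904]
eef_rot: [0.993, -0.044, 0.112, 0.005]
force: [0.5, 1.5, -3.0]
gripper_width: 0.223
grasp_force: 59.4
```

```bash
python3 st.py s9 265 420 125 245; python3 look.py w9
```

```text
t 13.15 TCP [-0.0193 -0.5094  0.1904] world [ 0.507  -0.2439  0.1904] alpha -12.87 yaw -5.07 roll -0.04 lipT [ 0.1059 -0.509   0.1585] lipW [ 0.6317 -0.2549  0.1585] F [ 0.5  1.5 -3. ] j [ 0.56  0.38 -0.18  1.99 -0.01  0.57 -1.26]
[ 0.5072 -0.2437  0.1906] [ 0.993 -0.044  0.112  0.005] [ 0.55  0.38 -0.18  1.99 -0.01  0.57 -1.26]
```

View pics/w9.png

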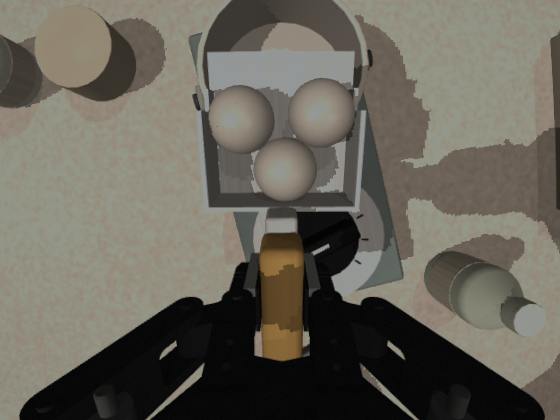

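All three balls are still in the pan, and the jar mouth is ahead of the lip, centred near column 283. I'll work out the tipping rows.

```bash
python3 - <<'E'
import numpy as np
r=np.deg2rad
al=np.linspace(-12.9,32.1,16)
lz=np.interp(al,[-12.9,12],[.1585,.120]);lx=np.interp(al,[-12.9,12],[0,.002])
P=np.c_[lx-.115*np.cos(r(al))+.059*np.sin(r(al)), lz+.115*np.sin(r(al))+.059*np.cos(r(al))]
for i in range(15):
    f,u=(P[i+1]-P[i])/.03;a=r(al[i])
    print(round(f*np.cos(a)-u*np.sin(a),3),round(-f*np.sin(a)-u*np.cos(a),3),al[i+1])
print(P[-1]-P[0])
E
```

```text
0.081 -0.045 -9.9
0.09 -0.044 -6.9
0.098 -0.043 -3.9000000000000004
0.106 -0.043 -0.9000000000000004
0.114 -0.043 2.0999999999999996
0.122 -0.044 5.1
0.13 -0.045 8.1
0.138 -0.046 11.1
0.119 -0.153 14.1
0.108 -0.198 17.1
0.108 -0.198 20.1
0.108 -0.198 23.1
0.108 -0.198 26.1
0.108 -0.198 29.1
0.108 -0.198 32.1
[0.06120279 0.04075388]
```

>>> move_arm --commands '[[[0.08,0.035,-0.045,0,-0.436,0],[0.09,0.035,-0.044,0,-0.436,0],[0.098,0,-0.043,0,-0.436,0],[0.106,0,-0.043,0,-0.436,0],[0.114,0,-0.043,0,-0.436,0]]]'

```text
time: 13.72
ee_pos: [0.5212, -0.248, 0.1994]
eef_rot: [0.999, -0.044, -0.019, -0.001]
force: [0.3, -0.0, -3.2]
gripper_width: 0.222
grasp_force: 59.4
```

>>> move_arm --commands '[[[0.122,0,-0.044,0,-0.436,0],[0.13,0,-0.045,0,-0.436,0],[0.138,0,-0.046,0,-0.436,0],[0.119,0,-0.153,0,-0.436,0],[0.108,0,-0.198,0,-0.436,0]]]'

```text
time: 14.13
ee_pos: [0.5421, -0.2496, 0.2106]
eef_rot: [0.988, -0.044, -0.149, -0.007]
force: [-0.6, 0.4, -2.1]
gripper_width: 0.222
grasp_force: 59.4
```

>>> move_arm --commands '[[[0.108,0,-0.198,0,-0.436,0],[0.108,0,-0.198,0,-0.436,0],[0.108,0,-0.198,0,-0.436,0],[0.108,0,-0.198,0,-0.436,0],[0.108,0,-0.198,0,-0.436,0]]]'

```text
time: 14.55
ee_pos: [0.5692, -0.2522, 0.2322]
eef_rot: [0.96, -0.042, -0.276, -0.012]
force: [-1.2, -0.9, -2.0]
gripper_width: 0.219
grasp_force: 59.7
```

>>> move_arm --commands '[[[0,0,0,0,0,0],[0,0,0,0,0,0],[0,0,0,0,0,0],[0,0,0,0,0,0],[0,0,0,0,0,0]]]'

```text
time: 14.97
ee_pos: [0.5675, -0.2533, 0.2323]
eef_rot: [0.96, -0.043, -0.275, -0.012]
force: [-0.6, 0.4, -2.1]
gripper_width: 0.224
grasp_force: 59.7
```

```bash
python3 st.py s10 265 420 125 245; python3 look.py w10
```

```text
t 14.9667 TCP [ 0.0418 -0.5132  0.2323] world [ 0.5675 -0.2533  0.2323] alpha 31.97 yaw -5.19 roll 0.02 lipT [ 0.1081 -0.5132  0.1214] lipW [ 0.6335 -0.2593  0.1214] F [-0.6  0.4 -2.1] j [ 0.32  0.84 -0.04  1.15  0.13  1.7  -1.4 ]
[ 0.5675 -0.2533  0.2323] [ 0.96  -0.043 -0.275 -0.012] [ 0.32  0.84 -0.04  1.15  0.13  1.7  -1.4 ]
```

View pics/w10.png

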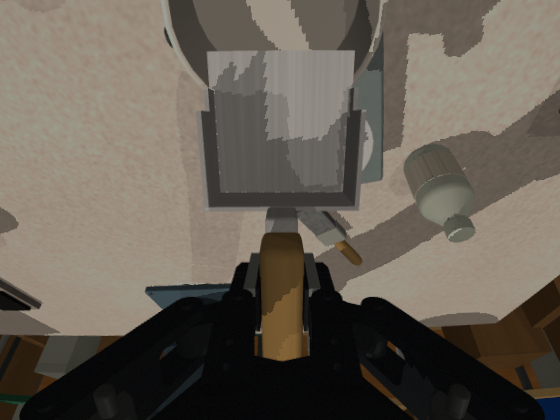

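The pan is empty. I'll back off, level the scoop and carry it to a free spot.

>>> move_arm --commands '[[[-0.35,0,-0.55,0,0,0],[-0.35,0,-0.55,0,0,0],[0,0,0,0,0.93,0],[0,0,0,0,0.93,0],[0,0,0,0,0.93,0]]]'

```text
time: 15.53
ee_pos: [0.5683, -0.2531, 0.2714]
eef_rot: [0.993, -0.045, -0.109, -0.005]
force: [-0.6, -0.2, -1.6]
gripper_width: 0.226
grasp_force: 59.7
```

>>> move_arm --commands '[[[0,0,0,0,0.93,0],[0,0,0,0,0.93,0],[-0.667,-0.918,0,0,0,0],[-0.667,-0.918,0,0,0,0],[-0.667,-0.918,0,0,0,0]]]'

```text
time: 15.95
ee_pos: [0.5134, -0.1649, 0.2712]
eef_rot: [0.999, -0.046, -0.001, 0.0]
force: [1.1, 0.8, -2.1]
gripper_width: 0.226
grasp_force: 59.7
```

>>> move_arm --commands '[[[-0.667,-0.918,0,0,0,0],[-0.667,-0.918,0,0,0,0],[-0.667,-0.918,0,0,0,0],[-0.667,-0.918,0,0,0,0],[-0.667,-0.918,0,0,0,0]]]'

```text
time: 16.37
ee_pos: [0.4264, -0.0182, 0.2713]
eef_rot: [0.999, -0.045, -0.0, 0.0]
force: [0.1, -0.4, -2.5]
gripper_width: 0.222
grasp_force: 59.7
```

>>> move_arm --commands '[[[0,0,0.6,0,0,0],[0,0,0.6,0,0,0],[0,0,0.6,0,0,0],[0,0,0.6,0,0,0],[0,0,0.6,0,0,0]]]'

```text
time: 16.78
ee_pos: [0.4276, -0.0194, 0.1807]
eef_rot: [0.999, -0.045, -0.0, 0.0]
force: [-1.0, -0.7, -1.4]
gripper_width: 0.225
grasp_force: 59.7
```

```bash
python3 st.py s11 265 420 125 245; python3 - <<'E'
from h import *
s=dict(np.load("s11.npz"));W=cloud(s);J=np.array([.6465,-.2585])
d=np.hypot(*(np.moveaxis(W[...,:2],-1,0)-J[:,None,None]))
m=(d<.055)
z=W[m][:,2];print("jar interior z",np.nanpercentile(z,[5,25,50,75,90]).round(3),(z>.075).mean(),((z>.08)&(z<.1)).sum())
b=(m&(W[...,2]>.078)&(W[...,2]<.1)).astype(np.uint8);n,l,st,c=cv2.connectedComponentsWithStats(b)
for i in range(1,n):print(st[i],W[l==i].mean(0).round(3),W[l==i][:,2].max().round(3))
r=np.zeros(b.shape,bool);r[150:235,175:210]=1
from t import T
Q=T(W);print("white in tray",(r&(s["pixels"].max(2)>120)&(abs(Q[...,1])<.046)&(abs(Q[...,0])<.12)).sum())
E
```

```text
t 16.7833 TCP [-0.1188 -0.2929  0.1807] world [ 0.4276 -0.0194  0.1807] alpha 0.03 yaw -5.16 roll 0.02 lipT [-0.0038 -0.2929  0.1216] lipW [ 0.5421 -0.0297  0.1216] F [-1.  -0.7 -1.4] j [ 0.15  0.28 -0.24  2.15  0.1   0.73 -1.82]
jar interior z [0.052 0.055 0.057 0.08  0.107] 0.2740112994350282 147
[354 144  12  12  91] [ 0.681 -0.238  0.087] 0.1
[369 145  12  11  68] [ 0.675 -0.284  0.088] 0.094
white in tray 0
```

```bash
python3 - <<'E'
from h import *
s=dict(np.load("s11.npz"));W=cloud(s)
print((W[138:188,344:396,2][::2,::2]*1000).round(0).astype(int))
V=s["pixels"].max(2);print(V[138:188,344:396][::2,::2])
E
```

```text
[[                  -2                    1                   -5
                    -5                    1                    1
                     0                    2                   -2
                     3                  109                  113
                   108                  110                    0
                    -2                   42                   46
                    52                   47                   51
                     0                   -1                   -3
                     3                   -1]
 [                  -2                   -2                   -1
                     1                   -3                    2
                     0                   -4                  109
                   110                  104                   99
                   113                  113                  110
                   105                  109                   49
                    48                   49                   49
                     2                   -1                   -4
               
[... 15111 characters left out ...]
 81  79 105 127 104 101 101 100 103 134 136 138 138 138 136
  107 106 105  68  64  68  71  96]
 [ 80  79  97 101  79  78  90 128 120 103 100 100 101 103 117 135 136 113
  126 103  68  67  77  92  89  97]
 [ 81  82  81  99  99  78  77  78  93 126 125 120 104 114 116 126 126 104
   79  76  87  93  92  93  91  90]
 [ 78  82  82  79  90  99  95  77  75  76  83  89  87  86  88  85  97  93
   86  92  93  93  93  93  92  90]
 [ 81  83  84  83  82  84  96 100 100  93  86  85  85  92  98 103  95  88
   91  92  92  92  93  93  93  89]
 [ 76  84  84  84  84  83  83  85  91  87  97  93  87  92  88  87  86  87
   92  93  93  92  94  94  94  83]]<stdin>:3: RuntimeWarning: invalid value encountered in cast
```

Two balls are on the jar floor, but the third seems to be perched on top of them against the far wall (top at about 120 mm). I'll measure it exactly and check whether it is still there.

```bash
cat > b3.py <<'E'
from h import *
from scipy.optimize import least_squares
s=snap("top");W=cloud(s);V=s["pixels"].max(2)
print(robot.get_obs()["time"])
def fit(u0,u1,v0,v1,zl,zh,g):
    w=W[v0:v1,u0:u1].reshape(-1,3);w=w[(w[:,2]>zl)&(w[:,2]<zh)]
    r=least_squares(lambda c:np.linalg.norm(w-c,axis=1)-.018,g,loss="soft_l1",f_scale=.002);print(len(w),r.x.round(4),"rms",np.sqrt(np.mean(r.fun**2)).round(4),"zmax",np.percentile(w[:,2],95).round(3))
fit(365,374,139,150,.105,.13,[.68,-.26,.10])
fit(355,366,143,156,.075,.1,[.68,-.24,.075])
fit(370,380,147,157,.075,.096,[.675,-.284,.075])
E
python3 b3.py
```

```text
16.8833
90 [ 0.6896 -0.2634  0.1028] rms 0.002 zmax 0.122
107 [ 0.6841 -0.2405  0.0744] rms 0.0022 zmax 0.093
67 [ 0.6809 -0.2823  0.074 ] rms 0.0018 zmax 0.093
```

The third ball is wedged against the far wall, about 7 mm past the saddle between the two lower ones. I'll bring the scoop back and nudge it off with the pan's underside.

>>> move_arm --commands '[[[0,0,-0.7,0,0,0],[0,0,-0.7,0,0,0],[0,0,-0.6,0,0,0],[0.862,0.914,0,0,0,0],[0.862,0.914,0,0,0,0]]]'

```text
time: 17.3
ee_pos: [0.4757, -0.0781, 0.244]
eef_rot: [0.999, -0.043, 0.002, 0.0]
force: [0.7, 0.4, -1.6]
gripper_width: 0.225
grasp_force: 59.7
```

>>> move_arm --commands '[[[0.862,0.914,0,0,0,0],[0.862,0.914,0,0,0,0],[0.862,0.914,0,0,0,0],[0.862,0.914,0,0,0,0],[0.862,0.914,0,0,0,0]]]'

```text
time: 17.72
ee_pos: [0.5918, -0.2285, 0.2424]
eef_rot: [0.999, -0.045, -0.0, 0.0]
force: [0.7, 0.2, -1.0]
gripper_width: 0.226
grasp_force: 59.7
```

>>> move_arm --commands '[[[0.862,0.914,0,0,0,0],[0,0,0,0,-0.728,0],[0,0,0,0,-0.728,0],[0,0,0,0,-0.728,0],[0,0,0,0,-0.728,0]]]'

```text
time: 18.13
ee_pos: [0.6146, -0.2565, 0.243]
eef_rot: [0.983, -0.045, -0.175, -0.008]
force: [1.0, 0.3, -2.3]
gripper_width: 0.225
grasp_force: 59.7
```

>>> move_arm --commands '[[[0,0,0,0,0,0],[0,0,0,0,0,0],[0,0,0,0,0,0],[0,0,0,0,0,0],[0,0,0,0,0,0]]]'

```text
time: 18.55
ee_pos: [0.6138, -0.2568, 0.2422]
eef_rot: [0.984, -0.045, -0.173, -0.008]
force: [0.5, 0.5, -1.4]
gripper_width: 0.223
grasp_force: 59.7
```

```bash
python3 st.py s12 265 420 125 245
```

```text
t 18.55 TCP [ 0.0882 -0.5125  0.2422] world [ 0.6138 -0.2568  0.2422] alpha 19.96 yaw -5.21 roll 0.03 lipT [ 0.1762 -0.5126  0.1475] lipW [ 0.7014 -0.2648  0.1475] F [ 0.5  0.5 -1.4] j [ 0.33  0.78 -0.07  1.17  0.11  1.54 -1.41]
```

>>> move_arm --commands '[[[0.066,0,0.182,0,0,0],[0.066,0,0.182,0,0,0],[0.066,0,0.182,0,0,0],[0.066,0,0.182,0,0,0],[0.066,0,0.182,0,0,0]]]'

```text
time: 19.02
ee_pos: [0.6139, -0.2562, 0.2107]
eef_rot: [0.984, -0.044, -0.175, -0.008]
force: [-1.2, -0.5, -0.8]
gripper_width: 0.223
grasp_force: 59.8
```

>>> move_arm --commands '[[[-0.088,0,0.05,0,0,0],[-0.088,0,0.05,0,0,0],[-0.088,0,0.05,0,0,0],[-0.088,0,0.05,0,0,0],[-0.088,0,0.05,0,0,0]]]'

```text
time: 19.43
ee_pos: [0.5989, -0.255, 0.2095]
eef_rot: [0.984, -0.044, -0.174, -0.008]
force: [-0.4, -0.2, -1.4]
gripper_width: 0.223
grasp_force: 59.7
```

```bash
python3 st.py s13 265 420 125 245; python3 - <<'E'
from h import *
s=snap("wrist");W=cloud(s)
J=np.array([.6465,-.2585]);d=np.hypot(W[...,0]-J[0],W[...,1]-J[1])
m=(d<.056)&(W[...,2]<.14);print(m.sum(),np.nanpercentile(W[m][:,2],[50,80,90,95,99]).round(3))
E
```

```text
t 19.4333 TCP [ 0.0732 -0.512   0.2095] world [ 0.5989 -0.255   0.2095] alpha 20.07 yaw -5.17 roll 0.01 lipT [ 0.161  -0.512   0.1146] lipW [ 0.6863 -0.2629  0.1146] F [-0.4 -0.2 -1.4] j [ 0.34  0.78 -0.08  1.25  0.12  1.46 -1.42]
20111 [0.125 0.134 0.137 0.139 0.14 ]
```

>>> move_arm --commands '[[[-0.15,0,-0.41,0,0,0],[-0.15,0,-0.41,0,0,0],[-0.15,0,-0.41,0,0,0],[0,0,0,0,0.97,0],[0,0,0,0,0.97,0]]]'

```text
time: 19.95
ee_pos: [0.6019, -0.2547, 0.2504]
eef_rot: [0.998, -0.044, -0.055, -0.002]
force: [-0.4, -1.1, -2.0]
gripper_width: 0.221
grasp_force: 59.7
```

>>> move_arm --commands '[[[0,0,0,0,0.97,0],[-0.8,-0.9,0,0,0,0],[-0.8,-0.9,0,0,0,0],[-0.8,-0.9,0,0,0,0],[-0.8,-0.9,0,0,0,0]]]'

```text
time: 20.37
ee_pos: [0.5127, -0.1379, 0.2505]
eef_rot: [0.999, -0.045, 0.0, 0.0]
force: [0.9, 1.1, -1.1]
gripper_width: 0.223
grasp_force: 59.7
```

```bash
python3 st.py s14 265 420 125 245;  python3 - <<'E'
from h import *
s=dict(np.load("s14.npz"));W=cloud(s)
b=np.nan_to_num(W[138:188,344:396,2][::3,::2]*1000).round(0).astype(int)
print("\n".join(" ".join(f"{x:3d}" for x in r) for r in b))
E
```

```text
t 20.3667 TCP [-0.0232 -0.4032  0.2505] world [ 0.5127 -0.1379  0.2505] alpha -0.05 yaw -5.18 roll 0.03 lipT [ 0.0918 -0.4032  0.1916] lipW [ 0.6273 -0.1483  0.1916] F [ 0.9  1.1 -1.1] j [ 0.31  0.34 -0.17  1.84  0.07  0.96 -1.55]
 -5   4   1   1   0   3   0   2  -1   2 110 112 113 112   2   3  46  47  48  55  51   0  -2   1  -3   3
  4  -1  -2   0  -1  44  53 110 112  95  86  86  79  87  92  96 113 112  52  50  51   2   1   1  -1   0
 52  51  48  53  54 114  88  63  53  57  89  92   0  86  80  66  79  81  91 109  52   1  -1  -3  -2   1
 49  49  54  52 110  60  58  61  56  82  92  88  92  91  87  54  55  60  74  85 103  47   4  -5  -2   4
 51  53  53 109  55  60  52  54  55  79  83  86  88  90  86  53  58  57  55  65  89 104 108   0  -1  -3
 56  57 105  59  59  53  82  86  84  84  71  80  84  75  55  82  84  56  55  57  67  93 109   0   1   1
 52  83 109  59  55  87  89  95  91  93  83  59  58  80  86  88  92  89  87  55  57  89 109 112  85  -1
 46 101 113  53  59  87  86  91  93  86  83  55  57  80  86  87  90  95  87  53  54  69 103 108  81   3
595 188 106  58  57  73  77  81  87  
[... 198 characters left out ...]
 597 598 597 597 597 595 596 596 595 588 601 598 600 601 597 104  51  -1   0
610 603 604 603 605 604 603 601 605 602 603 601 600 601 602 603 600 604 606 604 607 605 109  54   6  -2
612 606 608 608 607 607 608 607 607 606 607 604 604 604 607 606 607 608 610 609 611 608 607  49   1   3
618 608 607 610 609 610 609 609 609 609 611 608 606 610 607 608 606 610 612 610 613 611 611  49  46   1
620 608 610 609 609 611 610 612 610 609 611 611 611 609 610 612 610 613 616 617 616 614 614  51  47   1
623 610 609 614 609 611 613 610 611 611 612 612 610 610 611 610 612 616 619 619 619 619 617  55  54  -2
625 608 611 611 610 611 611 612 610 611 610 613 613 612 611 612 610 618 624 622 624 620 622  48  52  48
```

All three balls now rest on the jar floor, with tops at about 92 mm. Next I lay the scoop down.

>>> move_arm --commands '[[[-0.79,-0.92,0,0,0,0],[-0.79,-0.92,0,0,0,0],[-0.79,-0.92,0,0,0,0],[-0.79,-0.92,0,0,0,0],[0,0,0.65,0,0,0]]]'

```text
time: 20.83
ee_pos: [0.4283, -0.0149, 0.2331]
eef_rot: [0.999, -0.041, 0.002, -0.001]
force: [1.0, -0.2, -2.8]
gripper_width: 0.218
grasp_force: 59.7
```

>>> move_arm --commands '[[[0,0,0.65,0,0,0],[0,0,0.65,0,0,0],[0,0,0.65,0,0,0],[0,0,0.65,0,0,0],[0,0,0.65,0,0,0]]]'

```text
time: 21.25
ee_pos: [0.4303, -0.0204, 0.1324]
eef_rot: [0.999, -0.045, 0.001, 0.0]
force: [0.8, -0.1, -1.1]
gripper_width: 0.226
grasp_force: 59.7
```

>>> move_arm --commands '[[[0,0,0.65,0,0,0],[0,0,0.65,0,0,0],[0,0,0.5,0,0,0],[0,0,0.25,0,0,0],[0,0,0.1,0,0,0]]]'

```text
time: 21.67
ee_pos: [0.4293, -0.0203, 0.0672]
eef_rot: [0.999, -0.045, -0.001, 0.0]
force: [0.3, 0.6, -1.1]
gripper_width: 0.225
grasp_force: 59.7
```

>>> move_arm --commands '[[[0,0,0.06,0,0,0],[0,0,0.04,0,0,0],[0,0,0,0,0,0],[0,0,0,0,0,0],[0,0,0,0,0,0]]]'

```text
time: 22.08
ee_pos: [0.429, -0.0203, 0.0648]
eef_rot: [0.999, -0.045, -0.0, -0.0]
force: [-0.1, 0.5, -1.8]
gripper_width: 0.226
grasp_force: 59.7
```

>>> move_arm --commands '[[[0,0,0.06,0,0,0],[0,0,0.06,0,0,0],[0,0,0.06,0,0,0],[0,0,0.02,0,0,0],[0,0,0,0,0,0]]]'

```text
time: 22.5
ee_pos: [0.4284, -0.0202, 0.059]
eef_rot: [0.999, -0.045, -0.001, 0.0]
force: [-4.8, 0.5, 16.0]
gripper_width: 0.226
grasp_force: 62.4
```

>>> move_arm --commands '[[[0,0,-0.03,0,0,0],[0,0,0,0,0,0],[0,0,0,0,0,0],[0,0,0,0,0,0],[0,0,0,0,0,0]]]'

```text
time: 22.92
ee_pos: [0.4286, -0.0202, 0.0592]
eef_rot: [0.999, -0.045, -0.001, -0.0]
force: [-0.2, 0.3, 2.8]
gripper_width: 0.226
grasp_force: 60.3
```

>>> move_arm --commands '[[[0,0,0,0,0,0],[0,0,0,0,0,0],[0,0,0,0,0,0],[0,0,0,0,0,0],[0,0,0,0,0,0]]]' --gripper 0

```text
time: 23.33
ee_pos: [0.4286, -0.0202, 0.0592]
eef_rot: [0.999, -0.045, -0.001, -0.0]
force: [-0.2, 0.2, 0.2]
gripper_width: 0.917
grasp_force: 0.0
```

>>> move_arm --commands '[[[0,0,0,0,0,0],[0,0,0,0,0,0],[0,0,-0.2,0,0,0],[0,0,-0.4,0,0,0],[0,0,-0.6,0,0,0]]]'

```text
time: 23.75
ee_pos: [0.4276, -0.0202, 0.0951]
eef_rot: [0.999, -0.045, -0.002, 0.0]
force: [-0.4, 0.1, -0.1]
gripper_width: 0.997
grasp_force: 0.0
```

>>> move_arm --commands '[[[0,0,-0.8,0,0,0],[0,0,-0.8,0,0,0],[0,0,-0.8,0,0,0],[0,0,-0.8,0,0,0],[0,0,-0.6,0,0,0]]]'

```text
time: 24.17
ee_pos: [0.4291, -0.0202, 0.2115]
eef_rot: [0.999, -0.045, 0.0, -0.0]
force: [0.2, 0.2, 0.4]
gripper_width: 1.001
grasp_force: 0.0
```

```bash
python3 look.py w15; python3 - <<'E'
from h import *
s=dict(np.load("w15.npz"));W=cloud(s)
H,S,V=cv2.split(cv2.cvtColor(s["pixels"],cv2.COLOR_RGB2HSV))
m=(H>8)&(H<28)&(S>90)&(W[...,2]>.03)&(W[...,2]<.1)&(abs(W[...,1]+.02)<.04)
print("handle z",m.sum(),np.nanpercentile(W[m][:,2],[5,50,95]).round(4),np.nanmedian(W[m],0))
m=(W[...,2]>.028)&(W[...,2]<.045)&(abs(W[...,0]-.49)<.08)&(abs(W[...,1]+.02)<.07)
print(m.sum(),cv2.minAreaRect(W[m][:,:2].astype(np.float32)*1000),np.nanmedian(W[m][:,2]))
# top: marker & pointer geometry from wrist if visible; jar/dial
s=dict(np.load("top0.npz"));W=cloud(s);V=s["pixels"].max(2)
D=np.array([.5789-.078*np.cos(np.deg2rad(8.75)),-.268-.078*np.sin(np.deg2rad(8.75))]);print("dial",D)
# dark wedge on plate between 40 and 64 mm of axis (plate z .052)
uv=[(u,v) for v in range(170,245) for u in range(335,410)]
P=np.array([ray(s,u,v,.054)[:2] for u,v in uv])-D
r=np.hypot(*P.T);ang=np.rad2deg(np.arctan2(P[:,1],P[:,0]));I=np.array([V[v,u] for u,v in uv])
for a in range(-180,180,6):
    k=(abs((ang-a+180)%360-180)<3)&(r>.047)&(r<.06)
    print(a,int(np.median(I[k])) ,int(I[k].min()),end=" | ")
E
```

```text
[ 0.4291 -0.0202  0.2115] [ 0.999 -0.045  0.    -0.   ] [ 0.17  0.23 -0.26  2.12  0.08  0.81 -1.8 ]
handle z 1509 [0.0695 0.073  0.0742] [ 0.4209792  -0.02006163  0.07297619]
596 ((484.3742370605469, -25.607646942138672), (84.61016082763672, 52.49714279174805), 85.51494598388672) 0.034099611598551315
dial [ 0.5018078  -0.27986562]
-180 133 132 | -174 132 131 | -168 132 131 | -162 131 131 | -156 132 130 | -150 133 132 | -144 132 131 | -138 132 131 | -132 132 130 | -126 132 120 | -120 132 117 | -114 131 129 | -108 130 129 | -102 129 127 | -96 130 98 | -90 129 114 | -84 129 110 | -78 103 89 | -72 90 86 | -66 90 74 | -60 127 88 | -54 129 128 | -48 129 128 | -42 128 125 | -36 127 109 | -30 128 122 | -24 128 127 | -18 124 94 | -12 63 52 | -6 56 52 | 0 122 93 | 6 127 126 | 12 127 125 | 18 128 126 | 24 128 97 | 30 128 123 | 36 128 127 | 42 128 127 | 48 131 127 | 54 130 113 | 60 131 129 | 66 130 129 | 72 131 129 | 78 131 129 | 84 130 112 | 90 132 129 | 96 132 129 | 102 132 132 | 108 132 130 | 114 132 129 | 120 133 131 | 126 133 132 | 132 133 130 | 138 133 128 | 144 133 110 | 150 133 131 | 156 133 132 | 162 132 131 | 168 132 131 | 174 133 132 |
```

The scoop lies flat and right way up. Handle top is at 73 mm and the walls at 34 mm. Now I go to the dial and take a closer look.

>>> move_arm --commands '[[[0.06,0.83,0,0,0,0],[0.06,0.83,0,0,0,0],[0.06,0.83,0,0,0,0],[0.06,0.83,0,0,0,0],[0.06,0.83,0,0,0,0]]]'

```text
time: 24.68
ee_pos: [0.4258, -0.1461, 0.2086]
eef_rot: [0.999, -0.045, -0.001, -0.0]
force: [0.7, -0.4, -0.7]
gripper_width: 1.0
grasp_force: 0.0
```

>>> move_arm --commands '[[[0.06,0.83,0,0,0,0],[0.06,0.83,0,0,0,0],[0.06,0.83,0,0,0,0],[0.06,0.83,0,0,0,0],[0.06,0.83,0,0,0,0]]]'

```text
time: 25.1
ee_pos: [0.4235, -0.2708, 0.2084]
eef_rot: [0.999, -0.045, -0.001, -0.0]
force: [-0.4, -0.0, -0.9]
gripper_width: 0.999
grasp_force: 0.0
```

>>> move_arm --commands '[[[0,0,0,0,0,0],[0,0,0,0,0,0],[0,0,0,0,0,0],[0,0,0,0,0,0],[0,0,0,0,0,0]]]'

```text
time: 25.52
ee_pos: [0.4244, -0.2687, 0.209]
eef_rot: [0.999, -0.044, -0.001, -0.0]
force: [0.8, 0.2, 0.4]
gripper_width: 1.0
grasp_force: 0.0
```

```bash
python3 look.py w16; cat > dial.py <<'E'
from h import *
import sys
s=dict(np.load(sys.argv[1]));W=cloud(s);px=s["pixels"];V=px.max(2).astype(int);z=W[...,2]
near=(abs(W[...,0]-.502)<.08)&(abs(W[...,1]+.281)<.08)
m=near&(z>.082)&(z<.096)&(np.hypot(W[...,0]-.502,W[...,1]+.281)<.045)
print("bar",m.sum(),cv2.minAreaRect(W[m][:,:2].astype(np.float32)*1000))
# white plate ring fit -> axis
pl=near&(z>.046)&(z<.058)&(V>115)&(px.max(2).astype(int)-px.min(2)<25)
c,l=cv2.findContours(pl.astype(np.uint8),cv2.RETR_EXTERNAL,cv2.CHAIN_APPROX_NONE)
c=max(c,key=cv2.contourArea);Q=W[c[:,0,1],c[:,0,0]][:,:2].astype(np.float32)*1000
print("plate ellipse",cv2.fitEllipse(Q),cv2.minEnclosingCircle(Q))
wl=near&(z>.05)&(V>110)&(np.hypot(W[...,0]-.502,W[...,1]+.281)<.044)
n,lab,st,ce=cv2.connectedComponentsWithStats(wl.astype(np.uint8))
for i in range(1,n):
    if st[i,4]>15:
        P=W[lab==i];print("white",st[i],P.mean(0).round(4),cv2.minAreaRect(P[:,:2].astype(np.float32)*1000))
dk=near&(z>.048)&(z<.062)&(V<75)&(np.hypot(W[...,0]-.502,W[...,1]+.281)>.041)&(np.hypot(W[...,0]-.502,W[...,1]+.281)<.075)
n,lab,st,ce=cv2.connectedComponentsWithStats(dk.astype(np.uint8))
for i in range(1,n):
    if st[i,4]>15:
        P=W[lab==i];d=P.mean(0)[:2]-[.5018,-.2805];print("dark",st[i],P.mean(0).round(4),"ang",np.rad2deg(np.arctan2(d[1],d[0])).round(2),np.hypot(*d).round(4))
E
python3 dial.py w16.npz; python3 dial.py w16t.npz
```

```text
[ 0.4244 -0.2687  0.209 ] [ 0.999 -0.044 -0.001 -0.   ] [ 0.56  0.34 -0.11  1.95  0.05  0.85 -1.23]
bar 1563 ((502.1698303222656, -280.4591064453125), (16.16448402404785, 63.16581726074219), 22.432292938232422)
plate ellipse ((500.1878356933594, -279.3798522949219), (122.68494415283203, 127.38568878173828), 178.65219116210938) ((501.83453369140625, -279.8914489746094), 64.2779769897461)
white [ 240   67   85   98 1048] [ 0.501  -0.269   0.0565] ((500.84844970703125, -273.3792724609375), (87.75751495361328, 72.43507385253906), 9.046263694763184)
white [310  75  16  15  67] [ 0.5311 -0.311   0.0511] ((530.0225219726562, -311.6048889160156), (16.051515579223633, 4.801900863647461), 45.16419219970703)
white [330 108   5  10  39] [ 0.5029 -0.323   0.0511] ((502.9794006347656, -323.1276550292969), (3.8808441162109375, 8.073430061340332), 86.57664489746094)
white [324 121  10  21  83] [ 0.4858 -0.3194  0.051 ] ((486.5434875488281, -319.86346435546875), (4.795823097229004, 19.113422393798828), 61.338523864746094)
dark [282  35  18  35 371] [ 0.5602 -0.2879  0.0562] ang -7.2 0.0589
dark [358  74   8  41  63] [ 0.5179 -0.3513  0.0495] ang -77.19 0.0726
dark [326  91   7   5  17] [ 0.5204 -0.3214  0.0513] ang -65.5 0.0449
dark [340 126  26  43 491] [ 0.4693 -0.3414  0.0504] ang -118.11 0.0691
bar 123 ((502.6038513183594, -282.0858459472656), (15.935291290283203, 63.13039016723633), 22.061647415161133)
plate ellipse ((504.58551025390625, -279.90753173828125), (112.53363800048828, 128.68138122558594), 12.295269012451172) ((502.37115478515625, -281.7054443359375), 64.77938079833984)
dark [375 188   5   7  25] [ 0.5626 -0.2891  0.0563] ang -8.06 0.0614
```

The wrist measurement puts the dial axis at (0.502, -0.2805). The bar is at 112.3° and the wedge at about -7.2°, so about 119.5° clockwise. I'll align over the bar.

>>> move_arm --commands '[[[0.873,0.055,0,0,0,0],[0.873,0.055,0,0,0,0],[0.873,0.055,0,0,0,0],[0,0,0,0,0,-1],[0,0,0,0,0,-1]]]'

```text
time: 26.03
ee_pos: [0.5038, -0.281, 0.2089]
eef_rot: [0.997, 0.079, -0.0, -0.0]
force: [-0.5, -0.1, 0.2]
gripper_width: 1.003
grasp_force: 0.0
```

>>> move_arm --commands '[[[0,0,0,0,0,-1],[0,0,0,0,0,-1],[0,0,0,0,0,-1],[0,0,0,0,0,-1],[0,0,0,0,0,-1]]]'

```text
time: 26.45
ee_pos: [0.5022, -0.2813, 0.209]
eef_rot: [0.929, 0.369, -0.001, -0.0]
force: [-0.4, 0.9, -0.3]
gripper_width: 0.998
grasp_force: 0.0
```

>>> move_arm --commands '[[[0,0,0,0,0,-1],[0,0,0,0,0,-1],[0,0,0,0,0,-1],[0,0,0,0,0,-1],[0,0,0,0,0,-1]]]'

```text
time: 26.87
ee_pos: [0.5022, -0.2814, 0.2091]
eef_rot: [0.779, 0.627, -0.001, -0.001]
force: [-0.5, 0.3, -0.3]
gripper_width: 0.997
grasp_force: 0.0
```

>>> move_arm --commands '[[[0,0,0,0,0,-1],[0,0,0,0,0,-1],[0,0,0,0,0,-1],[0,0,0,0,0,-1],[0,0,0,0,0,-1]]]'

```text
time: 27.28
ee_pos: [0.5022, -0.2815, 0.2091]
eef_rot: [0.558, 0.83, -0.0, -0.001]
force: [0.2, 0.4, -0.4]
gripper_width: 0.999
grasp_force: 0.0
```

>>> move_arm --commands '[[[0,0,0,0,0,-0.07],[0,0,0,0,0,0],[0,0,0,0,0,0],[0,0,0,0,0,0],[0,0,0,0,0,0]]]'

```text
time: 27.7
ee_pos: [0.5022, -0.2818, 0.2091]
eef_rot: [0.558, 0.83, -0.0, -0.001]
force: [-0.2, 0.3, 0.1]
gripper_width: 1.0
grasp_force: 0.0
```

```bash
python3 st.py s17 330 410 130 245
```

```text
t 27.7 TCP [-0.0207 -0.5475  0.2091] world [ 0.5022 -0.2818  0.2091] alpha -0.02 yaw 112.13 roll -0.08 lipT [-0.0736 -0.4453  0.1502] lipW [ 0.4588 -0.1752  0.1502] F [-0.2  0.3  0.1] j [ 0.85  0.52 -0.56  1.75  0.33  0.97  0.55]
```

>>> move_arm --commands '[[[0,0,0.5,0,0,0],[0,0,0.5,0,0,0],[0,0,0.5,0,0,0],[0,0,0.5,0,0,0],[0,0,0.5,0,0,0]]]'

```text
time: 28.17
ee_pos: [0.5021, -0.2819, 0.1334]
eef_rot: [0.558, 0.83, -0.0, -0.001]
force: [0.0, -0.3, -0.1]
gripper_width: 1.001
grasp_force: 0.0
```

>>> move_arm --commands '[[[0.03,0,0.5,0,0,0],[0,0,0.5,0,0,0],[0,0,0.5,0,0,0],[0,0,0.2,0,0,0],[0,0,0,0,0,0]]]'

```text
time: 28.58
ee_pos: [0.5007, -0.2805, 0.0817]
eef_rot: [0.558, 0.83, -0.001, -0.002]
force: [-0.9, 0.7, 0.9]
gripper_width: 1.001
grasp_force: 0.0
```

>>> move_arm --commands '[[[0,0,0,0,0,0],[0,0,0,0,0,0],[0,0,0,0,0,0],[0,0,0,0,0,0],[0,0,0,0,0,0]]]' --gripper 1

```text
time: 29.0
ee_pos: [0.5019, -0.2812, 0.0836]
eef_rot: [0.558, 0.83, -0.0, -0.0]
force: [-0.0, -0.5, 0.1]
gripper_width: 0.3
grasp_force: 0.0
```

>>> move_arm --commands '[[[0,0,0,0,0,0],[0,0,0,0,0,0],[0,0,0,0,0,0],[0,0,0,0,0,0],[0,0,0,0,0,0]]]'

```text
time: 29.42
ee_pos: [0.5024, -0.281, 0.0837]
eef_rot: [0.558, 0.83, -0.0, 0.0]
force: [1.2, 0.6, 5.5]
gripper_width: 0.175
grasp_force: 62.3
```

```bash
python3 st.py s18 330 410 130 245
```

```text
t 29.4167 TCP [-0.0206 -0.5467  0.0837] world [ 0.5024 -0.281   0.0837] alpha 0.01 yaw 112.22 roll -0.01 lipT [-0.0736 -0.4446  0.0247] lipW [ 0.4589 -0.1745  0.0247] F [1.2 0.6 5.5] j [ 0.78  0.69 -0.48  1.82  0.45  0.74  0.45]
```

>>> move_arm --commands '[[[0,0,0,0,0,0.9],[0,0,0,0,0,0.9],[0,0,0,0,0,0.9],[0,0,0,0,0,0.9],[0,0,0,0,0,0.9]]]'

```text
time: 29.88
ee_pos: [0.5014, -0.281, 0.0837]
eef_rot: [0.761, 0.649, -0.001, -0.001]
force: [-2.5, 1.2, 9.2]
gripper_width: 0.177
grasp_force: 62.8
```

>>> move_arm --commands '[[[0,0,0,0,0,0.9],[0,0,0,0,0,0.9],[0,0,0,0,0,0.9],[0,0,0,0,0,0.9],[0,0,0,0,0,0.9]]]'

```text
time: 30.3
ee_pos: [0.5005, -0.2806, 0.0837]
eef_rot: [0.906, 0.423, -0.002, -0.001]
force: [-5.5, 2.0, 12.9]
gripper_width: 0.175
grasp_force: 63.3
```

>>> move_arm --commands '[[[0,0,0,0,0,0.9],[0,0,0,0,0,0.9],[0,0,0,0,0,0.9],[0,0,0,0,0,0.9],[0,0,0,0,0,0.9]]]'

```text
time: 30.72
ee_pos: [0.5, -0.2798, 0.0836]
eef_rot: [0.986, 0.166, -0.002, -0.001]
force: [-6.4, 4.8, 14.9]
gripper_width: 0.171
grasp_force: 63.7
```

>>> move_arm --commands '[[[0,0,0,0,0,0.9],[0,0,0,0,0,0.9],[0,0,0,0,0,0.9],[0,0,0,0,0,0.9],[0,0,0,0,0,0.27]]]'

```text
time: 31.13
ee_pos: [0.5, -0.279, 0.0836]
eef_rot: [0.998, -0.065, -0.003, -0.001]
force: [-7.8, 7.2, 16.7]
gripper_width: 0.176
grasp_force: 64.0
```

>>> move_arm --commands '[[[0,0,0,0,0,0],[0,0,0,0,0,0],[0,0,0,0,0,0],[0,0,0,0,0,0],[0,0,0,0,0,0]]]'

```text
time: 31.55
ee_pos: [0.5, -0.279, 0.0836]
eef_rot: [0.998, -0.063, -0.003, -0.002]
force: [-7.2, 6.7, 16.9]
gripper_width: 0.172
grasp_force: 63.9
```

```bash
python3 st.py s19 330 410 130 245
```

```text
t 31.55 TCP [-0.0231 -0.545   0.0836] world [ 0.5    -0.279   0.0836] alpha 0.33 yaw -7.2 roll -0.16 lipT [ 0.0915 -0.5488  0.024 ] lipW [ 0.6137 -0.2932  0.024 ] F [-7.2  6.7 16.9] j [ 0.4   0.64  0.05  1.85 -0.05  0.66 -1.23]
```

>>> move_arm --commands '[[[0,0,0,0,0,0],[0,0,0,0,0,0],[0,0,0,0,0,0],[0,0,0,0,0,0],[0,0,0,0,0,0]]]' --gripper 0

```text
time: 32.02
ee_pos: [0.5015, -0.2812, 0.0829]
eef_rot: [0.998, -0.063, -0.001, 0.0]
force: [-0.5, 0.3, 0.2]
gripper_width: 0.87
grasp_force: 0.0
```

>>> move_arm --commands '[[[0,0,0,0,0,0],[0,0,-0.4,0,0,0],[0,0,-0.8,0,0,0],[0,0,-0.8,0,0,0],[0,0,-0.8,0,0,0]]]'

```text
time: 32.43
ee_pos: [0.5016, -0.2811, 0.1687]
eef_rot: [0.998, -0.063, -0.001, 0.0]
force: [-0.3, -0.2, -0.4]
gripper_width: 0.999
grasp_force: 0.0
```

>>> move_arm --commands '[[[0,0,-0.8,0,0,0],[0,0,-0.6,0,0,0],[-0.9,0,0,0,0,0],[-0.9,0,0,0,0,0],[-0.9,0,0,0,0,0]]]'

```text
time: 32.85
ee_pos: [0.4208, -0.2708, 0.2103]
eef_rot: [0.998, -0.063, -0.0, 0.0]
force: [-0.3, -0.5, -0.5]
gripper_width: 1.003
grasp_force: 0.0
```

>>> move_arm --commands '[[[0,0,0,0,0,0],[0,0,0,0,0,0],[0,0,0,0,0,0],[0,0,0,0,0,0],[0,0,0,0,0,0]]]'

```text
time: 33.27
ee_pos: [0.4225, -0.2708, 0.2094]
eef_rot: [0.998, -0.062, -0.0, 0.0]
force: [-0.6, 0.2, 0.5]
gripper_width: 1.003
grasp_force: 0.0
```

```bash
python3 look.py w20; sed -i 's/V>110)&(np.hypot/V>105)\&(np.hypot/' dial.py; python3 dial.py w20.npz; python3 - <<'E'
from h import *
s=dict(np.load("w20.npz"));W=cloud(s);V=s["pixels"].max(2).astype(int);z=W[...,2];A=np.array([.5015,-.2803])
d=W[...,:2]-A;r=np.hypot(d[...,0],d[...,1]);a=np.rad2deg(np.arctan2(d[...,1],d[...,0]))
for lo,hi in((.042,.048),(.048,.054),(.054,.06),(.06,.066),(.066,.072)):
    k=(r>lo)&(r<hi)&(abs(a+7)<25)&(z>.046)&(z<.062)&(V<75);print(lo,k.sum(),np.percentile(a[k],[5,50,95]).round(1) if k.sum()>2 else "")
for x in np.arange(.005,.05,.005):
    k=(abs(r-x)<.0025)&(abs(a+7)<40)&(z>.05)&(V>95)&(r<.044);print("ptr",round(x,3),k.sum(),np.median(a[k]).round(1) if k.sum() else "",np.median(z[k]).round(3) if k.sum() else "")
E
```

```text
[ 0.4225 -0.2708  0.2094] [ 0.998 -0.062 -0.     0.   ] [ 0.43  0.34  0.07  1.96 -0.03  0.84 -1.19]
bar 1581 ((501.0226745605469, -279.9226379394531), (15.925661087036133, 63.004913330078125), 82.2678451538086)
plate ellipse ((500.0450439453125, -279.6141052246094), (122.550537109375, 128.0635986328125), 174.37350463867188) ((501.2689208984375, -279.93585205078125), 64.41748046875)
white [ 234   65   87   99 1068] [ 0.5038 -0.2718  0.058 ] ((500.73345947265625, -273.7744445800781), (87.45631408691406, 73.15526580810547), 9.028843879699707)
white [316  82   6   9  26] [ 0.5234 -0.3173  0.051 ] ((523.5420532226562, -317.06298828125), (6.938918590545654, 4.357626914978027), 17.089082717895508)
white [319  92  10  23  91] [ 0.5084 -0.322   0.0511] ((508.42291259765625, -321.76190185546875), (19.971792221069336, 5.140223026275635), 7.837693214416504)
white [318 117  11  22  82] [ 0.4862 -0.3196  0.0512] ((486.8592529296875, -319.6454772949219), (5.5413360595703125, 19.993640899658203), 61.076934814453125)
dark [272  33  19  35 366] [ 0.5604 -0.2878  0.0561] ang -7.13 0.0591
dark [350  68   9  35  52] [ 0.5204 -0.351   0.0494] ang -75.24 0.0729
dark [358 104   3  13  17] [ 0.499  -0.3542  0.0494] ang -92.19 0.0738
dark [338 121  23  43 430] [ 0.4694 -0.3421  0.0504] ang -117.73 0.0696
0.042 14 [-5.9 -5.3 -4.6]
0.048 68 [-11.4  -7.   -2.4]
0.054 96 [-12.2  -7.   -1.9]
0.06 117 [-12.5  -7.1  -1.8]
0.066 71 [-14.3  -8.5  -1.2]
ptr 0.005 28 -2.8 0.091
ptr 0.01 26 -4.9 0.091
ptr 0.015 25 -4.3 0.091
ptr 0.02 28 -6.0 0.091
ptr 0.025 28 -6.2 0.091
ptr 0.03 20 -6.4 0.091
ptr 0.035 12 -6.3 0.059
ptr 0.04 200 -1.9 0.051
ptr 0.045 84 -5.2 0.051
```

The bar now stands at -7.7° and the wedge at -7.6°, seen from the bar's axis, so the pointer is on the marker. I'll do a last check on the balls and scoop, then hand in.

```bash
python3 - <<'E'
from h import *
s=dict(np.load("w20t.npz"));W=cloud(s)
d=np.hypot(W[...,0]-.6465,W[...,1]+.2585);b=((d<.052)&(W[...,2]>.076)&(W[...,2]<.13)).astype(np.uint8)
n,l,st,c=cv2.connectedComponentsWithStats(b)
for i in range(1,n):
    if st[i,4]>15:print("ball",st[i,4],W[l==i].mean(0).round(3),np.percentile(W[l==i][:,2],95).round(3))
m=(W[...,2]>.065)&(W[...,2]<.08)&(abs(W[...,0]-.42)<.06)&(abs(W[...,1]+.02)<.03);print("handle",m.sum(),np.median(W[m],0).round(3))
print(robot.get_obs()["force"]);print(robot.hand_in())
E
```

```text
ball 217 [ 0.67  -0.246  0.086] 0.093
ball 112 [ 0.654 -0.282  0.086] 0.094
handle 174 [ 0.416 -0.021  0.072]
[-0.04483653 -0.61638784  0.9071051 ]
the job is handed in; nothing more can be done
None
```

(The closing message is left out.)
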